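Put the glass domes away in the drawer tower

ROBOT

A 6-joint arm with a two-finger parallel gripper is mounted at the origin on the work surface. World frame = base frame: x ahead of the robot, y to its left, z up, the work surface at z = 0. Lengths are in m, angles in rad, forces in N, time in s.
With the tool pointing down it reaches from about 0.225 to 0.875 m from the base axis. Payload 3.4 kg.
Tool frame: the origin (TCP) lies on the mounting face of the last link; the fingertips stand 173 mm ahead of it and the grasp point (between the pads) lies 155 mm ahead of it; z points along the fingers, y is the line along which they close (so a half turn about z gives the same grasp; the last joint's range is limited). The gripper opens to 85 mm and grips with 20 to 120 N. Pads are 22 mm wide; open, the fingers measure 114 mm over their backs; the gripper's body (76 mm by 85 mm) begins 54 mm behind the grasp point. The pads swing forward as they close: fully open they stand 13 mm farther back than shut.
Start: joints at [1.171, 0.276, 1.505, -0, 1.361, -0.121], TCP at [0.158, 0.553, 0.405] pointing down, gripper open.
Joint ranges: [-2.89, 2.89], [-0.75, 2.08], [0.22, 2.7], [-1.18, 4.32], [0.11, 2.71], [-2.7, 2.7]. Speed limits (rad/s): [2.57, 2.57, 3.14, 3.14, 3.14, 3.14].

INTERFACE

Orientations are given as a unit quaternion [w, x, y, z].
In Python, from rig import manip gives the robot as it stands.
- The arm moves only by the tool carry_out, never from a script. Its arguments are lists of equal length, an entry for each row: "linear": the shift along the world's x, y, z each as a share of 500 mm, from -1 to 1, a list of three; "angular": the turn, a rotation vector about the world's x, y, z each as a share of 0.08 rad, from -1 to 1, a list of three; "hand": the opening, from 0 (shut) to 1 (fully open). In form: {"linear": [[x, y, z], ...], "angular": [[rx, ry, rz], ...], "hand": [hand, ...]}. A call has 1 to 8 rows; each row shifts and turns the commanded pose from where the row before left it; what a row does not reach is not made up. A row lasts 1/12 s, in which the tool goes at most 41.7 mm and 7.16 degrees, less where a joint would pass 70% of its speed; a pose out of reach is approached as far as the arm can. A call with a number of a shift or a turn outside -1 to 1 is refused whole. A call with a gripper value outside its range is refused whole. The fingers move at their own pace and stop on an object; "force" is the grip in N (left out, the last holds). Time passes only in rows, so rows that do not move let the fingers close. It gives the time, the measured TCP pose, the force, the opening and the grip force at its end, in the units of the state.
- manip.get_state(): the state, without advancing time (a new reading comes with each control period).
- manip.get_image(name): name is "scene" or "top" or "wrist"; returns the picture (384x512x3 uint8, red, green, blue); there is no depth.
- manip.camera_params(name): a dict with "fx", "fy", "cx", "cy" (pixels), "k1" (the pictures are not rectified: a ray, as slopes to the right and down, at radius r is drawn at 1 + k1 r^2 times it, then the intrinsics apply), "view" (4x4, takes a point from world to camera coordinates); the wrist camera has in their place "hand_eye" (4x4, takes a point from camera to tool coordinates, whose origin is the TCP and whose axes are the flange's). Camera axes: x right, y down, z forward; pixel columns grow to the right and rows downward; lengths in m; the calibration is good to about 2 mm. A picture is of the moment at which its call begins: read the wrist's pose just before it. camera_params takes no time and is no camera call.
- manip.sign_off(): hands the job in; it is judged then, once.
The state is a dict: "clock": time; "qpos": joint angles; "qd": joint speeds; "effort": joint torques, N m; "position": TCP position; "ee_rot": TCP orientation; "contact_force": force on the tool from outside, world axes, zero at the start; "moment": the same for the moment, N m; "width": finger opening in m; "gripper_force": force on a finger pad.
Only numpy, scipy, OpenCV 4.12 (cv2) and the standard library are available. Lean on these libraries where they do the work, as an engineer would, in place of code of your own. Each camera call takes 0.05 s, during which the arm holds its last target. There are 200 camera calls.

TASK

Pull the top drawer of the tower open by its black tab, first take the oak sanding block out and lay it flat on the cork mat, then stand every glass dome that is on the bench upright on the drawer's floor and gently push the drawer fully shut. The glass is thin: pinch each dome lightly by its knob with no more than 40 N and set it down rather than drop it. Leave the two lower drawers shut and the clamp, spanner and glue bottle where they are.

Things in the scene. Friction and masses are not known exactly. Their poses are not given: they have to be found in the camera images.
- tower: fixed grey plastic drawer tower, 240 mm deep (x), 250 mm wide (y), 206 mm tall, three drawers with blue (top) and white (lower two) fronts; origin at the centre of its underside, its fronts face along its -x axis, z up; the shell's front edge is at x = -120 mm and the closed drawer fronts stand out to x = -130 mm, their black tabs to x = -170 mm
- top_drawer (a joint): how far the top drawer is pulled out along the tower's -x, in m: 0 shut, 0.18 fully out (stop); slides with about 2 N and stays where it is left; may be slightly ajar at the start
- tab (a point): centre of the black pull tab of the top drawer, moving with it: a solid tab 40 mm long along the tower's x (its inner end on the drawer front), 24 mm wide (y), 30 mm tall; its centre is 180 mm above the bench, 26 mm below the tower's top; it can be pinched across y from above
- tray (a point): centre of the top drawer's inner floor, moving with it, axes as the tower's; 115 mm above the bench; floor 220 mm (x) by 228 mm (y); side and back walls 27 mm high above it, front panel 84 mm high (inner face at x = -110 mm from here); the roof, 85 mm above the floor, covers all that is not pulled out beyond the tower's x = -120 mm
- middle_drawer (a joint): opening of the middle drawer in m, 0 shut; to be left shut
- bottom_drawer (a joint): opening of the bottom drawer in m, 0 shut; to be left shut
- block: loose oak sanding block with a black sole, 90 mm long (x), 45 mm wide (y), 32 mm tall, 0.11 kg, lying in the top drawer at the start with its length roughly along the drawer; origin at the centre of its underside, z up
- mat: cork mat fixed to the bench, 120 mm (x) by 160 mm (y), 4 mm thick; origin at the centre of its underside; left or right of the tower's front
- dome0: glass display dome with dark wooden foot and green glass knob, one solid piece, standing on the bench at the start; 68 mm tall, foot 60 mm across, 8 mm high, glass 54 mm across with its shoulder 45 mm up, knob an upright cylinder 22 mm across from 45 to 68 mm up (grasp it there from above, at most 40 N); 0.13 kg; origin at the centre of the underside, z up. May be absent.
- dome1: glass display dome with dark wooden foot and green glass knob, one solid piece, standing on the bench at the start; 68 mm tall, foot 60 mm across, 8 mm high, glass 54 mm across with its shoulder 45 mm up, knob an upright cylinder 22 mm across from 45 to 68 mm up (grasp it there from above, at most 40 N); 0.13 kg; origin at the centre of the underside, z up. May be absent.
- dome2: glass display dome with dark wooden foot and green glass knob, one solid piece, standing on the bench at the start; 68 mm tall, foot 60 mm across, 8 mm high, glass 54 mm across with its shoulder 45 mm up, knob an upright cylinder 22 mm across from 45 to 68 mm up (grasp it there from above, at most 40 N); 0.13 kg; origin at the centre of the underside, z up. May be absent.
- dome3: glass display dome with dark wooden foot and green glass knob, one solid piece, standing on the bench at the start; 68 mm tall, foot 60 mm across, 8 mm high, glass 54 mm across with its shoulder 45 mm up, knob an upright cylinder 22 mm across from 45 to 68 mm up (grasp it there from above, at most 40 N); 0.13 kg; origin at the centre of the underside, z up. May be absent.
- clamp: bystander: purple plastic spring clamp lying on the bench, about 130 mm long, 60 mm wide, 28 mm tall; origin at the underside under its pivot
- spanner: bystander: chrome adjustable spanner lying on the bench near the robot, about 205 mm long (x), 46 mm wide, 12 mm tall; origin on the underside near its middle
- glue: bystander: white glue bottle standing on the bench, 56 mm across, 130 mm tall; origin at the centre of its underside
Things that resemble listed ones, but are neither listed nor needed, are in the scene too. What is shaped like the dome0 but orange is not meant.

How it is judged:
On the way, in this order (a step that is already met when the one before it is completed fails the run):
1. the top drawer is pulled open by at least 10 cm (value of joint top_drawer above 0.1 m), for 0.2 s.
2. the sanding block lies released on the cork mat (x of block in the frame of mat between -0.06 and 0.06 m and y of block in the frame of mat between -0.08 and 0.08 m and z of block in the frame of mat between -0.001 and 0.012 m and angle between block's own z axis and vertical below 0.2 rad and linear speed of block below 0.03 m/s and contact force between the fingers and block below 0.1 N), for 0.2 s.
3. every dome stands upright and released on the drawer's floor (x of dome0 in the frame of tray between -0.105 and 0.105 m and y of dome0 in the frame of tray between -0.11 and 0.11 m and z of dome0 in the frame of tray between -0.006 and 0.01 m and angle between each of dome0, dome1, dome2, dome3's own z axis and vertical below 0.15 rad and linear speed of each of dome0, dome1, dome2, dome3 below 0.03 m/s and x of dome1 in the frame of tray between -0.105 and 0.105 m and y of dome1 in the frame of tray between -0.11 and 0.11 m and z of dome1 in the frame of tray between -0.006 and 0.01 m and x of dome2 in the frame of tray between -0.105 and 0.105 m and y of dome2 in the frame of tray between -0.11 and 0.11 m and z of dome2 in the frame of tray between -0.006 and 0.01 m and x of dome3 in the frame of tray between -0.105 and 0.105 m and y of dome3 in the frame of tray between -0.11 and 0.11 m and z of dome3 in the frame of tray between -0.006 and 0.01 m and contact force between the fingers and dome0 below 0.1 N and contact force between the fingers and dome1 below 0.1 N and contact force between the fingers and dome2 below 0.1 N and contact force between the fingers and dome3 below 0.1 N), for 0.2 s.
At the end, for the whole second after the job is handed in: the top drawer is shut to within 6 mm, every dome present stands upright (within 0.15 rad), at rest and released on its floor, and the sanding block lies flat and still with its centre over the cork mat (all of step 3 and value of joint top_drawer below 0.006 m and x of block in the frame of mat between -0.06 and 0.06 m and y of block in the frame of mat between -0.08 and 0.08 m and z of block in the frame of mat between -0.001 and 0.012 m and angle between block's own z axis and vertical below 0.2 rad and linear speed of block below 0.03 m/s and value of joint each of middle_drawer, bottom_drawer below 0.03 m); the robot touches nothing.
It fails at once if a glass dome is squeezed with more than about 50 N a finger (100 N summed over both fingers) (contact force between the fingers and dome0 above 100 N or contact force between the fingers and dome1 above 100 N or contact force between the fingers and dome2 above 100 N or contact force between the fingers and dome3 above 100 N).
It fails at once if a glass dome is dropped (let go more than about 5 cm above what it lands on) or thrown ((linear speed of dome0 above 1 m/s and contact force between the fingers and dome0 below 0.01 N) or (linear speed of dome1 above 1 m/s and contact force between the fingers and dome1 below 0.01 N) or (linear speed of dome2 above 1 m/s and contact force between the fingers and dome2 below 0.01 N) or (linear speed of dome3 above 1 m/s and contact force between the fingers and dome3 below 0.01 N)).
It fails at once if the top drawer is slammed (pushed shut faster than 0.35 m/s) (velocity of joint top_drawer below -0.35 m/s).
It fails at once if the middle or bottom drawer is pulled open (value of joint any of middle_drawer, bottom_drawer above 0.03 m).
It fails at once if the clamp, spanner or glue bottle is moved by more than 3 cm (distance of any of clamp, spanner, glue from where it was at the start of the episode above 0.03 m).
Of dome0, dome1, dome2, dome3 only 2 to 4 are there at a start; the rules pass over those that are not, and their reading is None.
At some moment in a run one of dome0, dome1, dome2, dome3, block may be knocked a few centimetres aside while the robot is not near it.
It also fails if it takes over 210 s, if anything falls off the work surface, if the arm or the gripper's body presses on something with over 40 N, if the wrist force passes 120 N, or if a joint passes its speed limit or range.

## Working session

There is one attempt and no reset: what is moved stays moved. The work goes in short steps, Python scripts to look and compute and a tool call to move; the robot and the scene stay as the last step left them, time stands still between calls to the robot, and variables do not carry over. Pictures are saved under pics/ and viewed, at most 18 in all, crops included, and the job is handed in when it is done.

Besides the shell and the picture viewer there is one more tool, called in YAML: its name, and indented under it one key for each argument. carry_out: Moves the arm, as the interface text tells. Its arguments: {"type":"object","properties":{"linear":{"type":"array"},"angular":{"type":"array"},"hand":{"type":"array"},"force":{"type":"number"}},"required":["linear","angular","hand"]}

```bash
mkdir -p pics; ls; cat > h.py <<'E'
import numpy as np, cv2
from rig import manip
from scipy.spatial.transform import Rotation as R
def cam(n,st=None):
    p=manip.camera_params(n)
    if n=='wrist':
        q=st['ee_rot']; T=np.eye(4); T[:3,:3]=R.from_quat([q[1],q[2],q[3],q[0]]).as_matrix(); T[:3,3]=st['position']
        C=T@np.array(p['hand_eye'])
    else: C=np.linalg.inv(np.array(p['view']))
    return p,C
def snap(n,f):
    st=manip.get_state(); im=manip.get_image(n)
    cv2.imwrite('pics/'+f,im[:,:,::-1]); return im,st
def ray(n,uv,st=None):
    p,C=cam(n,st); K=np.array([[p['fx'],0,p['cx']],[0,p['fy'],p['cy']],[0,0,1.]])
    d=cv2.undistortPoints(np.array([[uv]],float),K,np.array([p['k1'],0,0,0.]))[0,0]
    return C[:3,3],C[:3,:3]@np.array([d[0],d[1],1.])
def plane(n,uv,z,st=None):
    o,d=ray(n,uv,st); return o+d*(z-o[2])/d[2]
def meet(*rs):
    A=0;b=0
    for o,d in rs:
        d=d/np.linalg.norm(d); P=np.eye(3)-np.outer(d,d); A=A+P; b=b+P@o
    X=np.linalg.solve(A,b); return X,[np.linalg.norm((np.eye(3)-np.outer(d,d)/(d@d))@(X-o)) for o,d in rs]
def proj(n,X,st=None):
    p,C=cam(n,st); c=C[:3,:3].T@(np.array(X)-C[:3,3]); s=c[:2]/c[2]; s=s*(1+p['k1']*(s@s))
    return s[0]*p['fx']+p['cx'],s[1]*p['fy']+p['cy']
def blobs(im,lo,hi,amin=30):
    m=cv2.inRange(cv2.cvtColor(im,cv2.COLOR_RGB2HSV),lo,hi)
    n,l,s,c=cv2.connectedComponentsWithStats(m)
    return [(s[i].tolist(),c[i].round(1).tolist()) for i in range(1,n) if s[i][4]>amin],m
E
cat > a.py <<'E'
from h import *
a,st=snap('scene','s0.png');b,_=snap('top','t0.png')
cv2.imwrite('pics/st0.png',cv2.resize(np.hstack([a,b])[:,:,::-1],(1024,384)))
for n in('scene','top'):
    p,C=cam(n);print(n,p['fx'],p['k1'],C.round(3).tolist())
print(st)
E
python3 a.py
```

```text
pics
scene 494.47998792944 -0.1564287501451021 [[-0.019, -0.954, 0.3, 0.181], [-1.0, 0.019, -0.005, -0.027], [-0.001, -0.3, -0.954, 1.424], [0.0, 0.0, 0.0, 1.0]]
top 381.88100858333144 -0.07553532408006762 [[-0.021, -0.993, 0.118, 0.456], [-1.0, 0.021, -0.002, -0.058], [-0.001, -0.118, -0.993, 1.344], [0.0, 0.0, 0.0, 1.0]]
{'clock': 0.0, 'qpos': array([ 1.17099956e+00,  2.76546319e-01,  1.50612875e+00, -8.22920303e-07,
        1.36067414e+00, -1.21009049e-01]), 'qd': array([-3.03355525e-04, -4.02972008e-04, -6.43490758e-04, -7.12086242e-05,
        1.22838052e-04,  1.09165657e-03]), 'effort': array([ 2.06687626e-03, -4.16783416e+01, -2.45806789e+01, -2.80708491e-04,
        1.13067072e-02,  1.92092187e-05]), 'position': array([0.15815881, 0.55259264, 0.40386893]), 'ee_rot': array([-2.25741134e-04,  1.38942740e-01,  9.90300027e-01, -8.48770696e-04]), 'contact_force': array([-0.57179694, -0.09364746,  0.32261373]), 'moment': array([ 0.06641031,  0.01478121, -0.03991001]), 'gripper_force': 0.0, 'width': 0.0855846565168903}
```

View pics/s0.png

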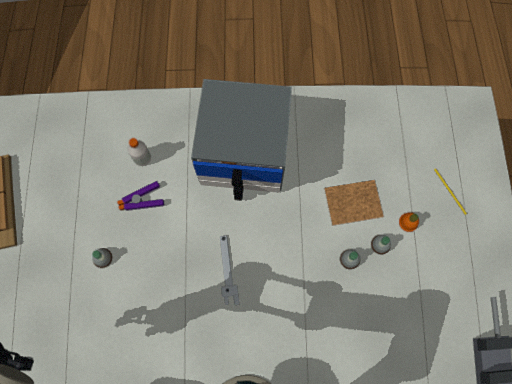

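View pics/t0.png

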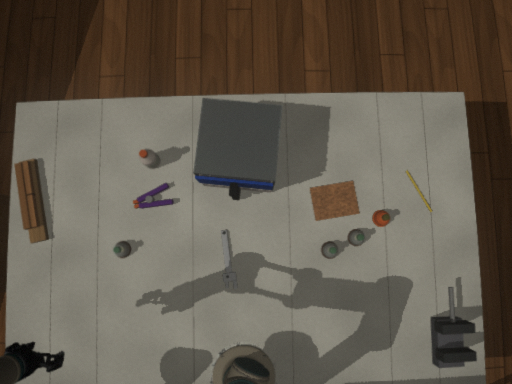

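Both views show green-knobbed grey domes at scene px (102,257), (350,258) and (381,243). The lookalike at (409,221) is orange, so it is excluded. The tower's black tab is at (238,185), the mat at (354,202), the clamp at (140,197), the glue at (138,152) and the spanner at (228,270).

```bash
cat > b.py <<'E'
from h import *
a=cv2.imread('pics/s0.png')[:,:,::-1];b=cv2.imread('pics/t0.png')[:,:,::-1]
def pr(nm,lo,hi,am):
    for n,im in(('scene',a),('top',b)):
        print(nm,n,blobs(im,lo,hi,am)[0])
pr('green',(60,70,30),(95,255,255),12)
pr('black',(0,0,0),(179,255,28),60)
pr('blue',(105,150,40),(125,255,255),60)
pr('grey roof',(0,0,55),(179,60,125),3000)
for n,im in(('scene',a),('top',b)):
    m=blobs(im,(5,80,60),(20,220,230))[1]
    m=cv2.morphologyEx(m,cv2.MORPH_CLOSE,np.ones((5,5)))
    m[:,:300]=0;m[:150]=0;m[235:]=0;m[:,400 if n=='scene' else 368:]=0
    c=max(cv2.findContours(m,0,2)[0],key=cv2.contourArea);q=cv2.boxPoints(cv2.minAreaRect(c))
    print('mat',n,[plane(n,v,.004)[:2].round(3).tolist() for v in q],plane(n,q.mean(0),.004).round(3))
z=np.vstack([np.hstack([cv2.resize(a[140:205,185:300],None,fx=4,fy=4,interpolation=2)[:260,:400],cv2.resize(b[160,185:300][None].repeat(1,0) if 0 else b[140:205,185:300],None,fx=4,fy=4,interpolation=2)[:260,:400]]),
 np.hstack([cv2.resize(a[215:280,325:425],None,fx=4,fy=4,interpolation=2),cv2.resize(a[225:290,60:160],None,fx=4,fy=4,interpolation=2)])])
cv2.imwrite('pics/c0.png',z[:,:,::-1]);print(z.shape)
E
python3 b.py
```

```text
green scene [([382, 237, 8, 8, 45], [385.2, 240.1]), ([93, 251, 8, 7, 43], [96.3, 254.1]), ([350, 252, 8, 8, 47], [353.4, 255.2])]
green top []
black scene [([232, 169, 11, 31, 249], [237.2, 183.7]), ([0, 343, 33, 28, 335], [13.8, 359.1])]
black top [([6, 343, 57, 37, 980], [31.7, 358.8]), ([438, 348, 35, 6, 137], [454.5, 350.0]), ([0, 357, 16, 15, 128], [5.2, 363.4]), ([239, 359, 30, 17, 136], [256.1, 367.1])]
blue scene [([193, 161, 90, 22, 1099], [238.2, 171.3])]
blue top [([196, 176, 77, 10, 210], [235.3, 180.6])]
grey roof scene [([191, 79, 155, 122, 12792], [269.5, 132.2]), ([115, 235, 335, 149, 13253], [321.0, 315.8])]
grey roof top [([183, 94, 151, 136, 11025], [259.9, 141.9]), ([135, 212, 351, 172, 20161], [318.1, 325.1])]
mat scene [[0.641, -0.247], [0.667, -0.41], [0.548, -0.419], [0.524, -0.259]] [ 0.594 -0.333  0.004]
mat top [[0.644, -0.246], [0.667, -0.405], [0.549, -0.418], [0.527, -0.261]] [ 0.597 -0.332  0.004]
(520, 800, 3)
```

View pics/c0.png

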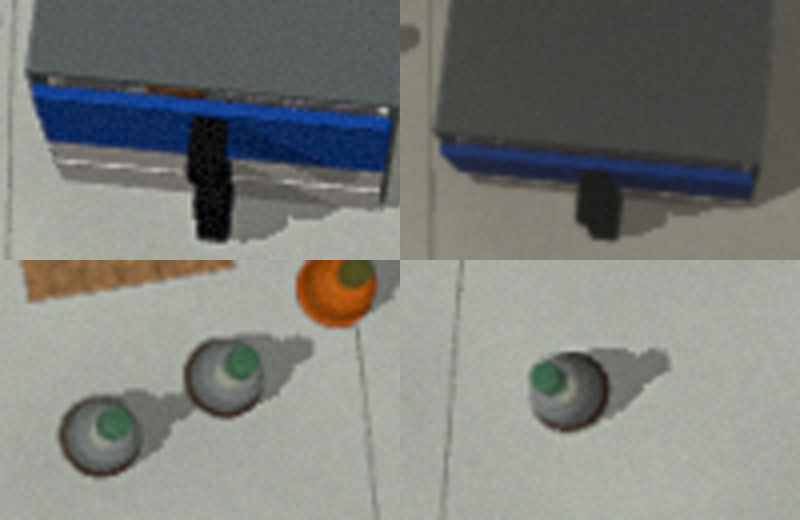

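Crops: three green-knobbed grey domes confirmed. The orange one has an orange body and is not meant. The drawer is slightly ajar, with the tab at scene px (237,176).

```bash
cat > c.py <<'E'
from h import *
a=cv2.imread('pics/s0.png')[:,:,::-1];b=cv2.imread('pics/t0.png')[:,:,::-1]
L,e1=meet(ray('scene',(192.5,158.2)),ray('top',(194.4,173)));Rr,e2=meet(ray('scene',(283,167.2)),ray('top',(275,180.8)))
print('roof',L.round(3),Rr.round(3),np.round(e1+e2,4))
for n,l,r in(('scene',(192.5,158.2),(283,167.2)),('top',(194.4,173),(275,180.8))):
    P=plane(n,l,.206);Q=plane(n,r,.206);print(n,P.round(3),Q.round(3),np.linalg.norm(P-Q),np.degrees(np.arctan2(*(Q-P)[[0,1]])))
for l,r in(((193.5,161.5),(282.5,169.5)),):   # blue front top edge
    print('blue edge z.199', plane('scene',l,.199).round(3),plane('scene',r,.199).round(3))
lo,hi=(55,45,30),(100,255,255)
T=blobs(b,lo,hi,12)[0];S=blobs(a,(60,70,30),(95,255,255),12)[0];print(T)
for s,c in S:
    p=plane('scene',c,.066);q=proj('top',p)
    print('dome',p.round(3),'top pred',np.round(q,1))
    t=[x for x in T if np.hypot(x[1][0]-q[0],x[1][1]-q[1])<8]
    if t:
        X,e=meet(ray('scene',c),ray('top',t[0][1]));print('   two-view',X.round(3),np.round(e,4))
for nm,uv in(('clamp',(140,197)),('glue',(140,160)),('spanT',(224,236)),('spanB',(231,303)),('decoy',(410,222))):print(nm,plane('scene',uv,.01).round(3))
# tab: front end of top face in both views
print('tabtop z.195',plane('scene',(237,185),.18).round(3),plane('top',(234.6,191.7),.18).round(3))
E
python3 c.py
```

```text
roof [0.67  0.131 0.193] [ 0.642 -0.114  0.185] [0.0004 0.0004 0.0022 0.0022]
scene [0.664 0.129 0.206] [ 0.634 -0.11   0.206] 0.2405281323807907 -172.76217558292913
top [0.667 0.129 0.206] [ 0.638 -0.115  0.206] 0.2453035478640878 -173.1509948985624
blue edge z.199 [0.658 0.127 0.199] [ 0.63  -0.109  0.199]
[([358, 234, 6, 6, 29], [360.3, 236.9]), ([114, 247, 6, 6, 25], [116.2, 249.3]), ([330, 248, 6, 5, 27], [332.6, 250.1]), ([229, 380, 24, 4, 67], [240.6, 381.7])]
dome [ 0.462 -0.402  0.066] top pred [360.  237.8]
   two-view [ 0.465 -0.406  0.051] [0.0005 0.0005]
dome [0.437 0.416 0.066] top pred [116.6 250.3]
   two-view [0.44  0.421 0.052] [0.001 0.001]
dome [ 0.421 -0.307  0.066] top pred [332.5 250.7]
   two-view [ 0.423 -0.309  0.056] [0.0001 0.0001]
clamp [0.621 0.311 0.01 ]
glue [0.74  0.317 0.01 ]
spanT [0.496 0.057 0.01 ]
spanB [0.302 0.038 0.01 ]
decoy [ 0.526 -0.498  0.01 ]
tabtop z.195 [0.596 0.012 0.18 ] [0.611 0.009 0.18 ]
```

carry_out:
  linear:
    - [0.044,-0.06,0.005]
    - [0.044,-0.06,0.005]
    - [0.044,-0.06,0.005]
    - [0.044,-0.06,0.005]
    - [0.044,-0.06,0.005]
    - [0.044,-0.06,0.005]
    - [0.044,-0.06,0.005]
    - [0.044,-0.06,0.005]
  angular:
    - [0,0,0.24]
    - [0,0,0.24]
    - [0,0,0.24]
    - [0,0,0.24]
    - [0,0,0.24]
    - [0,0,0.24]
    - [0,0,0.24]
    - [0,0,0.24]
  hand: [1,1,1,1,1,1,1,1]

```text
clock: 0.77
position: [0.3347, 0.3111, 0.4246]
ee_rot: [-0.0, 0.062, 0.998, -0.0]
contact_force: [0.8, -0.1, 0.4]
width: 0.0854
gripper_force: 0.0
```

carry_out:
  linear:
    - [0.044,-0.06,0.005]
    - [0.044,-0.06,0.005]
    - [0.044,-0.06,0.005]
    - [0.044,-0.06,0.005]
    - [0.044,-0.06,0.005]
    - [0.044,-0.06,0.005]
    - [0.044,-0.06,0.005]
    - [0,0,0]
  angular:
    - [0,0,0]
    - [0,0,0]
    - [0,0,0]
    - [0,0,0]
    - [0,0,0]
    - [0,0,0]
    - [0,0,0]
    - [0,0,0]
  hand: [1,1,1,1,1,1,1,1]

```text
clock: 1.43
position: [0.492, 0.0981, 0.4421]
ee_rot: [0.002, 0.065, 0.998, -0.002]
contact_force: [-0.1, 0.6, -0.2]
width: 0.0858
gripper_force: 0.0
```

```bash
python3 - <<'E'
from h import *
im,st=snap('wrist','w1.png');print(st['clock'],st['position'],st['ee_rot'],st['qpos'].round(2));p,C=cam('wrist',st);print(C.round(3),p['fx'])
E
```

```text
1.4333 [0.49195642 0.0981409  0.4420503 ] [ 0.00174067  0.06542632  0.99785426 -0.00180204] [ 0.06  0.14  1.59 -0.    1.41 -1.38]
[[ 0.132  0.947  0.292  0.419]
 [ 0.991 -0.125 -0.042  0.108]
 [-0.003  0.295 -0.956  0.412]
 [ 0.     0.     0.     1.   ]] 286.76105314934273
```

View pics/w1.png

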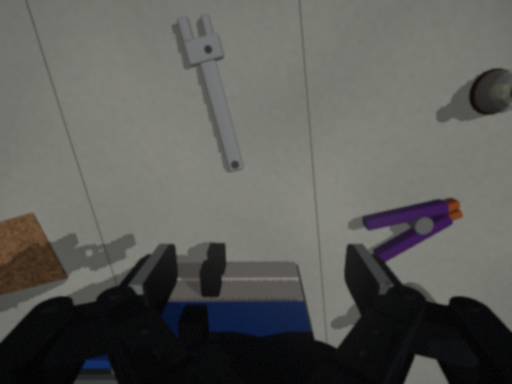

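The wrist view shows the top drawer's tab at about (193,320), with the gripper partly hiding it. The tab at (213,270) belongs to a lower drawer. I'm backing off for two clear views.

carry_out:
  linear:
    - [-0.03,-0.06,0]
    - [-0.03,-0.06,0]
    - [-0.03,-0.06,0]
    - [0,0,0]
    - [0,0,0]
  angular:
    - [0,0,0]
    - [0,0,0]
    - [0,0,0]
    - [0,0,0]
    - [0,0,0]
  hand: [1,1,1,1,1]

```text
clock: 1.9
position: [0.4421, 0.0127, 0.4422]
ee_rot: [-0.0, 0.064, 0.998, 0.0]
contact_force: [0.2, 0.5, 0.4]
width: 0.0851
gripper_force: 0.0
```

```bash
python3 - <<'E'
from h import *
import json
im,st=snap('wrist','w2.png');print(st['position'])
json.dump({k:list(map(float,st[k])) for k in('position','ee_rot')},open('w2.json','w'))
E
```

```text
[0.44210458 0.01274055 0.44215599]
```

carry_out:
  linear:
    - [-0.06,0,0]
    - [-0.06,0,0]
    - [0,0,0]
    - [0,0,0]
  angular:
    - [0,0,0]
    - [0,0,0]
    - [0,0,0]
    - [0,0,0]
  hand: [1,1,1,1]

```text
clock: 2.28
position: [0.3824, 0.0142, 0.4424]
ee_rot: [0.0, 0.062, 0.998, 0.0]
contact_force: [0.2, 1.0, 0.0]
width: 0.0851
gripper_force: 0.0
```

```bash
python3 - <<'E'
from h import *
import json
im,st=snap('wrist','w3.png');print(st['position'])
json.dump({k:list(map(float,st[k])) for k in('position','ee_rot')},open('w3.json','w'))
a=cv2.imread('pics/w2.png')[230:384,100:356];b=cv2.imread('pics/w3.png')[160:314,100:356]
cv2.imwrite('pics/c1.png',cv2.resize(np.vstack([a,b]),None,fx=2,fy=2)[:600])
E
```

```text
[0.3824092  0.0142241  0.44236579]
```

View pics/c1.png

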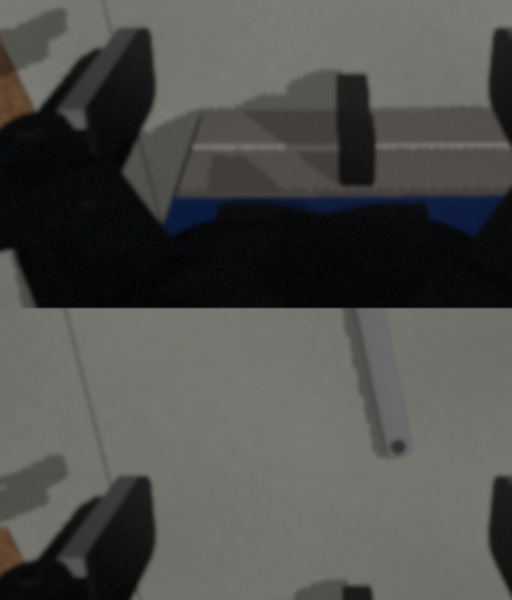

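The gripper body hides the top tab from here, and only the middle drawer's tab shows. I'll take the second view from the other side to pair with w1.

carry_out:
  linear:
    - [0.06,-0.05,0]
    - [0.06,-0.05,0]
    - [0.06,-0.05,0]
    - [0.04,-0.03,0]
    - [0,0,0]
    - [0,0,0]
  angular:
    - [0,0,0]
    - [0,0,0]
    - [0,0,0]
    - [0,0,0]
    - [0,0,0]
    - [0,0,0]
  hand: [1,1,1,1,1,1]

```text
clock: 2.83
position: [0.4955, -0.0776, 0.4412]
ee_rot: [-0.001, 0.063, 0.998, 0.0]
contact_force: [-1.1, 1.1, -0.8]
width: 0.0854
gripper_force: 0.0
```

```bash
python3 - <<'E'
from h import *
import json
im,st=snap('wrist','w4.png');print(st['position'])
json.dump({k:list(map(float,st[k])) for k in('position','ee_rot')},open('w4.json','w'))
json.dump(dict(position=[0.49195642,0.0981409,0.4420503],ee_rot=[0.00174067,0.06542632,0.99785426,-0.00180204]),open('w1.json','w'))
g=lambda f,x:np.clip(cv2.resize(cv2.imread(f)[220:384,x:x+130],None,fx=3,fy=3,interpolation=2)*2.5,0,255)
cv2.imwrite('pics/c2.png',np.hstack([g('pics/w1.png',150),g('pics/w4.png',250)]))
E
```

```text
[ 0.49550211 -0.07755759  0.44116281][ WARN:0@0.371] global loadsave.cpp:1063 imwrite_ Unsupported depth image for selected encoder is fallbacked to CV_8U.
```

View pics/c2.png

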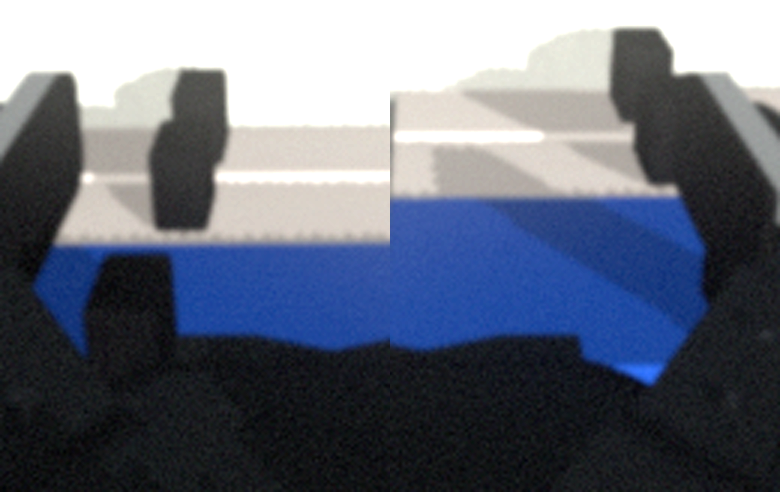

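```bash
python3 - <<'E'
from h import *
import json
s1=json.load(open('w1.json'))
for uv,z in(((185.3,305),.165),((206,305),.165),((180,321.7),.195),((209.5,321.7),.195)):print(plane('wrist',uv,z,s1).round(4))
# front of tab in fixed views, tab top-front edge
g=lambda f:np.clip(cv2.resize(cv2.imread(f)[160:205,215:260],None,fx=9,fy=9,interpolation=2).astype(float)*2.2,0,255).astype(np.uint8)
cv2.imwrite('pics/c3.png',np.hstack([g('pics/s0.png'),g('pics/t0.png')])[:,:800])
X,e=meet(ray('wrist',(194.7,321.7),s1),ray('top',(234.6,199.5)));print(X,e)
E
```

```text
[0.6021 0.0047 0.165 ]
[0.6048 0.0259 0.165 ]
[0.5973 0.0085 0.195 ]
[0.6007 0.0356 0.195 ]
[0.58983221 0.01618717 0.19905212] [np.float64(0.009296408523859089), np.float64(0.009296408523859169)]
```

View pics/c3.png

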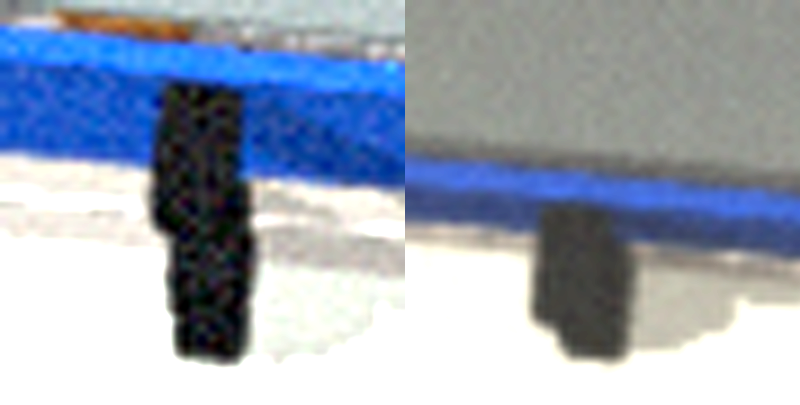

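```bash
python3 - <<'E'
from h import *
for n,uv,z in(('scene',(233.3,169.4),.195),('scene',(241.7,169.6),.195),('scene',(232,184.2),.165),('top',(230,182.6),.195),('top',(236.5,183),.195),('top',(229.4,195),.165),('top',(229.6,195),.195)):print(n,uv,plane(n,uv,z).round(4))
E
```

```text
scene (233.3, 169.4) [0.6346 0.0209 0.195 ]
scene (241.7, 169.6) [ 0.6336 -0.0013  0.195 ]
scene (232, 184.2) [0.6034 0.0258 0.165 ]
top (230, 182.6) [0.6373 0.0218 0.195 ]
top (236.5, 183) [0.6357 0.0021 0.195 ]
top (229.4, 195) [0.603  0.0263 0.165 ]
top (229.6, 195) [0.5993 0.0235 0.195 ]
```

carry_out:
  linear:
    - [0.057,0.046,0]
    - [0.057,0.046,0]
    - [0.057,0.046,0]
    - [0.057,0.045,0]
    - [0,0,-0.05]
    - [0,0,-0.05]
    - [0,0,-0.05]
    - [0,0,0]
  angular:
    - [0,0,0]
    - [0,0,0]
    - [0,0,0]
    - [0,0,0]
    - [0,0,0]
    - [0,0,0]
    - [0,0,0]
    - [0,0,0]
  hand: [1,1,1,1,1,1,1,1]

```text
clock: 3.55
position: [0.605, 0.0161, 0.3622]
ee_rot: [-0.005, 0.062, 0.998, 0.0]
contact_force: [-1.6, -0.6, 0.3]
width: 0.0855
gripper_force: 0.0
```

carry_out:
  linear:
    - [0,0,-0.033]
    - [0,0,-0.033]
    - [0,0,0]
    - [0,0,0]
    - [0,0,0]
    - [0,0,0]
    - [0,0,0]
    - [0,0,0]
  angular:
    - [0,0,0]
    - [0,0,0]
    - [0,0,0]
    - [0,0,0]
    - [0,0,0]
    - [0,0,0]
    - [0,0,0]
    - [0,0,0]
  hand: [1,1,1,0,0,0,0,0]
  force: 40

```text
clock: 4.22
position: [0.6074, 0.0143, 0.3353]
ee_rot: [0.001, 0.063, 0.998, 0.0]
contact_force: [-0.2, -0.4, -1.1]
width: 0.0257
gripper_force: 0.3
```

carry_out:
  linear:
    - [0,0,0]
    - [0,0,0]
    - [-0.02,0.0025,0]
    - [-0.04,0.005,0]
    - [-0.04,0.005,0]
    - [-0.04,0.005,0]
    - [-0.04,0.005,0]
    - [-0.04,0.005,0]
  angular:
    - [0,0,0]
    - [0,0,0]
    - [0,0,0]
    - [0,0,0]
    - [0,0,0]
    - [0,0,0]
    - [0,0,0]
    - [0,0,0]
  hand: [0,0,0,0,0,0,0,0]

```text
clock: 4.88
position: [0.4976, 0.0283, 0.3354]
ee_rot: [0.003, 0.063, 0.998, 0.0]
contact_force: [2.1, 2.7, 5.6]
width: 0.0233
gripper_force: 41.7
```

carry_out:
  linear:
    - [-0.04,0.005,0]
    - [-0.04,0.005,0]
    - [-0.02,0.0025,0]
    - [-0.014,0.002,0]
    - [0,0,0]
    - [0,0,0]
    - [0,0,0]
    - [0,0,0]
  angular:
    - [0,0,0]
    - [0,0,0]
    - [0,0,0]
    - [0,0,0]
    - [0,0,0]
    - [0,0,0]
    - [0,0,0]
    - [0,0,0]
  hand: [0,0,0,0,0,0,0,0]

```text
clock: 5.55
position: [0.4405, 0.0353, 0.3354]
ee_rot: [0.001, 0.063, 0.998, 0.0]
contact_force: [-0.5, 2.3, 9.1]
width: 0.0233
gripper_force: 42.2
```

carry_out:
  linear:
    - [0,0,0]
    - [0,0,0]
    - [0,0,0]
    - [0,0,0]
    - [0,0,0.06]
    - [0,0,0.07]
    - [0,0,0.07]
    - [0,0,0]
  angular:
    - [0,0,0]
    - [0,0,0]
    - [0,0,0]
    - [0,0,0]
    - [0,0,0]
    - [0,0,0]
    - [0,0,0]
    - [0,0,0]
  hand: [1,1,1,1,1,1,1,1]

```text
clock: 6.22
position: [0.442, 0.0351, 0.4403]
ee_rot: [0.006, 0.063, 0.998, -0.0]
contact_force: [0.8, -0.0, 0.6]
width: 0.0852
gripper_force: 0.0
```

carry_out:
  linear:
    - [0,-0.08,0]
    - [0,-0.08,0]
    - [0,-0.08,0]
    - [0,-0.08,0]
    - [0,-0.08,0]
    - [0,-0.05,0]
    - [0,0,0]
    - [0,0,0]
  angular:
    - [0,0,0]
    - [0,0,0]
    - [0,0,0]
    - [0,0,0]
    - [0,0,0]
    - [0,0,0]
    - [0,0,0]
    - [0,0,0]
  hand: [1,1,1,1,1,1,1,1]

```text
clock: 6.88
position: [0.4401, -0.1909, 0.4332]
ee_rot: [-0.001, 0.064, 0.998, 0.001]
contact_force: [0.3, 1.1, -0.4]
width: 0.0855
gripper_force: 0.0
```

```bash
python3 - <<'E'
from h import *
a,st=snap('scene','s1.png');b,_=snap('top','t1.png')
g=lambda im:np.clip(cv2.resize(im[120:260,170:310],None,fx=2.8,fy=2.8,interpolation=2)*1.,0,255).astype(np.uint8)
cv2.imwrite('pics/c4.png',np.hstack([g(a),g(b)])[:,:,::-1]);print(st['position'],a.shape)
E
```

```text
[ 0.44009423 -0.19089461  0.43323772] (384, 512, 3)
```

View pics/c4.png

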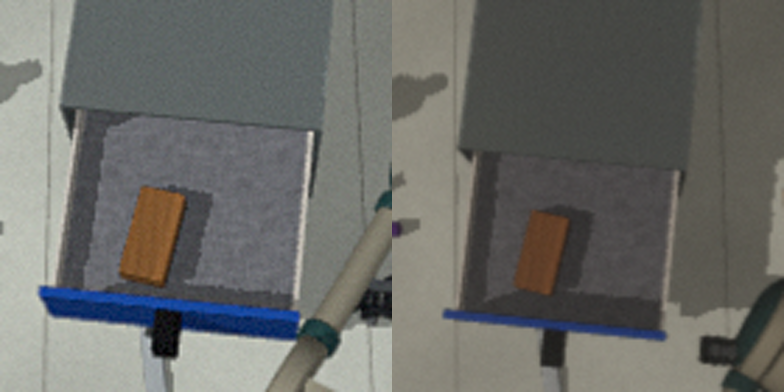

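The drawer is open. The block lies left of centre near the front, at about scene px (224,204), with clear floor to its right.

```bash
cat > blk.py <<'E'
from h import *
import sys
def block(n,f,z):
    im=cv2.imread(f)[:,:,::-1];h=cv2.cvtColor(im,cv2.COLOR_RGB2HSV)
    m=cv2.inRange(h,(5,110,80),(18,255,255));m=cv2.morphologyEx(m,2,np.ones((3,3)))
    m[:150]=0;m[235:]=0;m[:,:195]=0;m[:,280:]=0
    c=max(cv2.findContours(m,0,1)[0],key=cv2.contourArea)
    P=np.array([plane(n,v,z)[:2] for v in c[:,0].astype(float)],np.float32)
    return c,cv2.minAreaRect(P)
r=[]
for n,f in(('scene','pics/s1.png'),('top','pics/t1.png')):
    c,b=block(n,f,.147);print(n,b);(u,v),_,_=cv2.minAreaRect(c);r.append(ray(n,(u,v)))
print(meet(*r))
# drawer front panel top edge inner, z=.199 ; side walls
for n,l,rr in(('scene',(170+42/2.8,120+290/2.8),(170+298/2.8,120+312/2.8)),('top',(170+(446-392)/2.8,120+311/2.8),(170+(665-392)/2.8,120+334/2.8))):
    print('front',plane(n,l,.199).round(3),plane(n,rr,.199).round(3))
for n,l,rr in(('scene',(170+80/2.8,120+112/2.8),(170+313/2.8,120+132/2.8)),('top',(170+(476-392)/2.8,120+152/2.8),(170+(679-392)/2.8,120+171/2.8))):
    print('wall tops at shell',plane(n,l,.142).round(3),plane(n,rr,.142).round(3))
E
python3 blk.py
```

```text
scene ((0.555335283279419, 0.049143336713314056), (0.04407934471964836, 0.09314822405576706), 76.09844207763672)
top ((0.5592939257621765, 0.04928545653820038), (0.04217825084924698, 0.08708247542381287), 75.21917724609375)
(array([0.56085831, 0.05070401, 0.127233  ]), [np.float64(0.0003476049030695326), np.float64(0.0003476049030695389)])
front [0.488 0.145 0.199] [ 0.463 -0.088  0.199]
front [0.492 0.146 0.199] [ 0.463 -0.088  0.199]
wall tops at shell [0.684 0.12  0.142] [ 0.658 -0.111  0.142]
wall tops at shell [0.675 0.121 0.142] [ 0.648 -0.11   0.142]
```

carry_out:
  linear:
    - [0.0334,0.0686,0]
    - [0.0334,0.0686,0]
    - [0.0334,0.0686,0]
    - [0.0334,0.0686,0]
    - [0.0334,0.0686,0]
    - [0.0334,0.0686,0]
    - [0.0334,0.0686,0]
    - [0,0,0]
  angular:
    - [0,0,-0.22]
    - [0,0,-0.22]
    - [0,0,-0.22]
    - [0,0,-0.22]
    - [0,0,-0.22]
    - [0,0,-0.22]
    - [0,0,-0.22]
    - [0,0,0]
  hand: [1,1,1,1,1,1,1,1]

```text
clock: 7.65
position: [0.5585, 0.0576, 0.4339]
ee_rot: [0.001, 0.12, 0.993, 0.003]
contact_force: [-0.7, -0.5, 0.7]
width: 0.0852
gripper_force: 0.0
```

carry_out:
  linear:
    - [0,0,-0.05]
    - [0,0,-0.05]
    - [0,0,-0.05]
    - [0,0,-0.05]
    - [0,0,-0.03]
    - [0,0,0]
    - [0,0,0]
    - [0,0,0]
  angular:
    - [0,0,0]
    - [0,0,0]
    - [0,0,0]
    - [0,0,0]
    - [0,0,0]
    - [0,0,0]
    - [0,0,0]
    - [0,0,0]
  hand: [1,1,1,1,1,1,1,1]

```text
clock: 8.32
position: [0.5573, 0.051, 0.3205]
ee_rot: [0.001, 0.123, 0.992, 0.0]
contact_force: [0.3, -0.3, -0.2]
width: 0.0854
gripper_force: 0.0
```

```bash
python3 - <<'E'
from h import *
a,st=snap('wrist','w5.png');print(st['position'],st['ee_rot'],st['contact_force'])
E
```

```text
[0.55731165 0.05101316 0.32045571] [9.89118687e-04 1.23317704e-01 9.92366737e-01 1.57277646e-04] [ 0.327019   -0.33459626 -0.24432857]
```

View pics/w5.png

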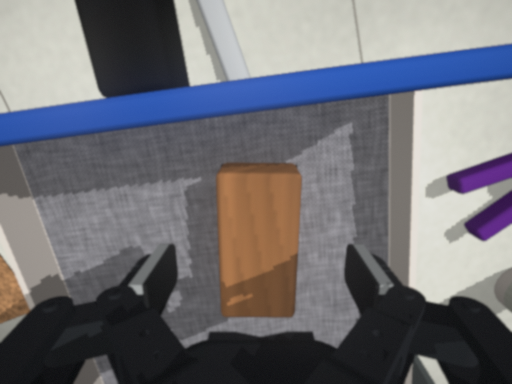

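The block, at px (260,240), is centred and aligned between the fingers. I'm descending to grasp it.

carry_out:
  linear:
    - [0,0,-0.03]
    - [0,0,-0.023]
    - [0,0,0]
    - [0,0,0]
    - [0,0,0]
    - [0,0,0]
    - [0,0,0]
    - [0,0,0]
  angular:
    - [0,0,0]
    - [0,0,0]
    - [0,0,0]
    - [0,0,0]
    - [0,0,0]
    - [0,0,0]
    - [0,0,0]
    - [0,0,0]
  hand: [1,1,1,0,0,0,0,0]
  force: 40

```text
clock: 9.03
position: [0.5576, 0.0504, 0.2941]
ee_rot: [0.001, 0.124, 0.992, 0.0]
contact_force: [0.1, 0.6, 4.8]
width: 0.0447
gripper_force: 42.2
```

carry_out:
  linear:
    - [0,0,0]
    - [0,0,0.03]
    - [0,0,0.05]
    - [0,0,0.06]
    - [0,0,0.06]
    - [0,0,0.06]
    - [0,0,0.06]
    - [0,0,0]
  angular:
    - [0,0,0]
    - [0,0,0]
    - [0,0,0]
    - [0,0,0]
    - [0,0,0]
    - [0,0,0]
    - [0,0,0]
    - [0,0,0]
  hand: [0,0,0,0,0,0,0,0]

```text
clock: 9.7
position: [0.5581, 0.0504, 0.459]
ee_rot: [0.006, 0.124, 0.992, 0.001]
contact_force: [1.4, 0.5, -0.6]
width: 0.0443
gripper_force: 41.6
```

carry_out:
  linear:
    - [0.0076,-0.0766,0]
    - [0.0076,-0.0766,0]
    - [0.0076,-0.0766,0]
    - [0.0076,-0.0766,0]
    - [0.0076,-0.0766,0]
    - [0.0076,-0.0766,0]
    - [0.0076,-0.0766,0]
    - [0.0076,-0.0766,0]
  angular:
    - [0,0,0]
    - [0,0,0]
    - [0,0,0]
    - [0,0,0]
    - [0,0,0]
    - [0,0,0]
    - [0,0,0]
    - [0,0,0]
  hand: [0,0,0,0,0,0,0,0]

```text
clock: 10.37
position: [0.5872, -0.2578, 0.4515]
ee_rot: [-0.001, 0.124, 0.992, 0.001]
contact_force: [0.4, -0.4, -1.0]
width: 0.0443
gripper_force: 41.6
```

carry_out:
  linear:
    - [0.0076,-0.0766,0]
    - [0.0076,-0.0766,0]
    - [0,0,-0.07]
    - [0,0,-0.07]
    - [0,0,-0.07]
    - [0,0,-0.07]
    - [0,0,-0.07]
    - [0,0,-0.07]
  angular:
    - [0,0,0]
    - [0,0,0]
    - [0,0,0]
    - [0,0,0]
    - [0,0,0]
    - [0,0,0]
    - [0,0,0]
    - [0,0,0]
  hand: [0,0,0,0,0,0,0,0]

```text
clock: 11.03
position: [0.5945, -0.3323, 0.24]
ee_rot: [-0.001, 0.124, 0.992, 0.0]
contact_force: [0.3, 0.1, -1.1]
width: 0.0442
gripper_force: 41.7
```

carry_out:
  linear:
    - [0,0,0]
    - [0,0,0]
  angular:
    - [0,0,0]
    - [0,0,0]
  hand: [0,0]

```text
clock: 11.2
position: [0.5943, -0.332, 0.24]
ee_rot: [-0.003, 0.124, 0.992, 0.002]
contact_force: [0.4, -0.8, -1.1]
width: 0.0442
gripper_force: 41.6
```

Lower by 56 mm, release, rise.

carry_out:
  linear:
    - [0,0,-0.05]
    - [0,0,-0.04]
    - [0,0,-0.015]
    - [0,0,-0.007]
    - [0,0,0]
    - [0,0,0]
    - [0,0,0]
    - [0,0,0]
  angular:
    - [0,0,0]
    - [0,0,0]
    - [0,0,0]
    - [0,0,0]
    - [0,0,0]
    - [0,0,0]
    - [0,0,0]
    - [0,0,0]
  hand: [0,0,0,0,0,0,0.7,1]

```text
clock: 11.87
position: [0.5957, -0.333, 0.1886]
ee_rot: [0.001, 0.124, 0.992, -0.001]
contact_force: [0.4, -0.5, 0.9]
width: 0.0672
gripper_force: 0.0
```

carry_out:
  linear:
    - [0,0,0]
    - [0,0,0]
    - [0,0,0]
    - [0,0,0.06]
    - [0,0,0.08]
    - [0,0,0.08]
    - [0,0,0.08]
    - [0,0,0]
  angular:
    - [0,0,0]
    - [0,0,0]
    - [0,0,0]
    - [0,0,0]
    - [0,0,0]
    - [0,0,0]
    - [0,0,0]
    - [0,0,0]
  hand: [1,1,1,1,1,1,1,1]

```text
clock: 12.53
position: [0.597, -0.3337, 0.3467]
ee_rot: [0.008, 0.124, 0.992, -0.004]
contact_force: [1.7, -1.1, 0.4]
width: 0.0851
gripper_force: 0.0
```

carry_out:
  linear:
    - [-0.0785,-0.0105,0]
    - [-0.0785,-0.0105,0]
    - [-0.0785,-0.0105,0]
    - [-0.0785,-0.0105,0]
    - [0,0,0]
    - [0,0,0]
  angular:
    - [0,0,0]
    - [0,0,0]
    - [0,0,0]
    - [0,0,0]
    - [0,0,0]
    - [0,0,0]
  hand: [1,1,1,1,1,1]

```text
clock: 13.03
position: [0.4364, -0.3537, 0.3371]
ee_rot: [0.0, 0.125, 0.992, 0.0]
contact_force: [0.6, 0.1, -0.1]
width: 0.0853
gripper_force: 0.0
```

```bash
cat > dm.py <<'E'
from h import *
import sys
t=sys.argv[1]
w,st=snap('wrist',f'w{t}.png');a,_=snap('scene',f's{t}.png');b,_=snap('top',f't{t}.png')
print(st['clock'],st['position'],st['ee_rot'])
S=blobs(a,(60,70,30),(95,255,255),12)[0];T=blobs(b,(55,45,30),(100,255,255),12)[0]
for s,c in S:print('scene',c,plane('scene',c,.066).round(3))
for s,c in T:print('top',c,plane('top',c,.066).round(3))
for s,c in blobs(w,(60,70,20),(95,255,255),150)[0]:
    p=plane('wrist',c,.064,st);print('wrist',s,c,p.round(3))
    for q,d in S:
        if np.hypot(*(plane('scene',d,.066)-p)[:2])<.03:
            X,e=meet(ray('wrist',c,st),ray('scene',d));print('   two-view w+scene',X.round(3),np.round(e,4))
E
python3 dm.py 6
```

```text
13.0333 [ 0.43643806 -0.35369688  0.33705896] [1.38609059e-04 1.25272477e-01 9.92122365e-01 3.18510919e-05]
scene [396.4, 188.0] [ 0.616 -0.45   0.066]
scene [440.2, 228.5] [ 0.491 -0.568  0.066]
scene [382.5, 225.8] [ 0.503 -0.398  0.066]
scene [366.3, 226.5] [ 0.503 -0.35   0.066]
scene [389.9, 237.2] [ 0.47  -0.416  0.066]
scene [211.0, 256.8] [0.425 0.09  0.066]
scene [96.4, 254.0] [0.437 0.415 0.066]
scene [406.7, 262.5] [ 0.396 -0.458  0.066]
scene [335.0, 309.8] [ 0.272 -0.246  0.066]
scene [213.6, 318.8] [0.256 0.082 0.066]
scene [176.1, 353.1] [0.166 0.183 0.066]
scene [346.8, 374.8] [ 0.099 -0.269  0.066]
scene [191.6, 377.5] [0.102 0.141 0.066]
top [375.6, 230.1] [ 0.486 -0.456  0.066]
top [369.5, 244.8] [ 0.438 -0.433  0.066]
top [116.4, 249.3] [0.44  0.416 0.066]
top [332.5, 249.9] [ 0.424 -0.307  0.066]
top [403.4, 277.5] [ 0.326 -0.542  0.066]
top [197.5, 354.1] [0.095 0.145 0.066]
top [304.6, 379.2] [ 0.007 -0.202  0.066]
```

View pics/w6.png

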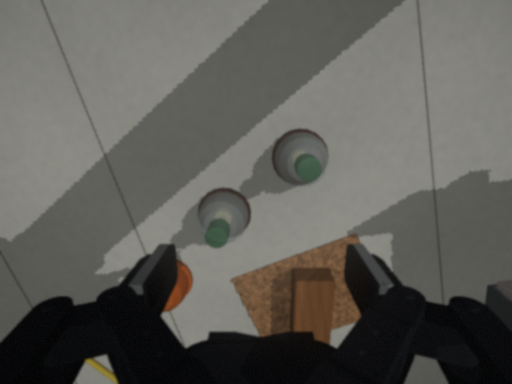

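The wrist view shows green knobs at (308,167) and (217,233), the orange decoy at (175,287), and the block flat on the mat at (312,300).

```bash
python3 - <<'E'
from h import *
w=cv2.imread('pics/w6.png')[:,:,::-1]
st=dict(position=[0.43643806,-0.35369688,0.33705896],ee_rot=[1.386e-4,.12527,.99212,3e-5])
for s,c in blobs(w,(65,60,20),(90,255,255),150)[0]:print(s,c,plane('wrist',c,.066,st).round(4))
print(meet(ray('wrist',(308,167),st),ray('top',(332.5,249.9))))
print(meet(ray('wrist',(217,233),st),ray('scene',(385.2,240.1))))
E
```

```text
[298, 158, 23, 22, 318] [309.6, 169.2] [ 0.4247 -0.307   0.066 ]
[206, 227, 21, 18, 256] [216.2, 235.1] [ 0.4639 -0.4027  0.066 ]
(array([ 0.42360145, -0.3077174 ,  0.06233764]), [np.float64(0.0002533706364002086), np.float64(0.0002533706364001595)])
(array([ 0.46138495, -0.40105514,  0.06762395]), [np.float64(0.00012227118880611099), np.float64(0.00012227118880616482)])
```

carry_out:
  linear:
    - [-0.012,0.047,0]
    - [-0.012,0.047,0]
    - [0,0,-0.04]
    - [0,0,-0.04]
    - [0,0,-0.04]
    - [0,0,-0.04]
    - [0,0,0]
    - [0,0,0]
  angular:
    - [0,0,0]
    - [0,0,0]
    - [0,0,0]
    - [0,0,0]
    - [0,0,0]
    - [0,0,0]
    - [0,0,0]
    - [0,0,0]
  hand: [0.8,0.8,0.8,0.8,0.8,0.8,0.8,0.8]
  force: 25

```text
clock: 13.85
position: [0.4271, -0.3063, 0.2559]
ee_rot: [-0.001, 0.123, 0.992, 0.001]
contact_force: [0.9, 0.0, -0.0]
width: 0.068
gripper_force: 0.0
```

```bash
cat > wk.py <<'E'
from h import *
import sys
w,st=snap('wrist',f'w{sys.argv[1]}.png');print(st['clock'],st['position'].round(4))
for s,c in blobs(w,(65,60,20),(90,255,255),150)[0]:
    p=plane('wrist',c,.064,st);print(s,c,p.round(4),(p-st['position'])[:2].round(4))
E
python3 wk.py 7
```

```text
13.85 [ 0.4271 -0.3063  0.2559]
[240, 216, 33, 29, 716] [256.4, 229.4] [ 0.4242 -0.3077  0.064 ] [-0.0029 -0.0015]
```

carry_out:
  linear:
    - [-0.006,-0.003,-0.03]
    - [0,0,-0.025]
    - [0,0,-0.013]
    - [0,0,0]
    - [0,0,0]
    - [0,0,0]
    - [0,0,0]
    - [0,0,0]
  angular:
    - [0,0,0]
    - [0,0,0]
    - [0,0,0]
    - [0,0,0]
    - [0,0,0]
    - [0,0,0]
    - [0,0,0]
    - [0,0,0]
  hand: [0.8,0.8,0.8,0.8,0,0,0,0]
  force: 25

```text
clock: 14.57
position: [0.4234, -0.3082, 0.2235]
ee_rot: [0.001, 0.124, 0.992, -0.0]
contact_force: [0.8, 3.3, 4.3]
width: 0.0207
gripper_force: 27.7
```

carry_out:
  linear:
    - [0,0,0]
    - [0,0,0]
    - [0,0,0.02]
    - [0,0,0.03]
    - [0,0,0.06]
    - [0,0,0.06]
    - [0,0,0.06]
    - [0,0,0.06]
  angular:
    - [0,0,0]
    - [0,0,0]
    - [0,0,0]
    - [0,0,0]
    - [0,0,0]
    - [0,0,0]
    - [0,0,0]
    - [0,0,0]
  hand: [0,0,0,0,0,0,0,0]

```text
clock: 15.23
position: [0.4227, -0.3077, 0.3693]
ee_rot: [-0.0, 0.124, 0.992, 0.0]
contact_force: [-0.5, -0.7, -1.5]
width: 0.021
gripper_force: 25.3
```

carry_out:
  linear:
    - [0,0,0.06]
    - [0,0,0.06]
    - [0,0,0.06]
    - [0.03,0.043,0]
    - [0.044,0.064,0]
    - [0.044,0.064,0]
    - [0.044,0.064,0]
    - [0.044,0.064,0]
  angular:
    - [0,0,0]
    - [0,0,0]
    - [0,0,0]
    - [0,0,0.3]
    - [0,0,0.3]
    - [0,0,0.3]
    - [0,0,0.3]
    - [0,0,0.3]
  hand: [0,0,0,0,0,0,0,0]

```text
clock: 15.9
position: [0.5263, -0.157, 0.458]
ee_rot: [-0.0, 0.064, 0.998, -0.0]
contact_force: [0.8, -1.1, -1.6]
width: 0.0212
gripper_force: 25.4
```

carry_out:
  linear:
    - [0.044,0.064,0]
    - [0.044,0.064,0]
    - [0.044,0.064,0]
    - [0.016,0.023,0]
    - [0,0,0]
    - [0,0,0]
    - [0,0,0]
  angular:
    - [0,0,0]
    - [0,0,0]
    - [0,0,0]
    - [0,0,0]
    - [0,0,0]
    - [0,0,0]
    - [0,0,0]
  hand: [0,0,0,0,0,0,0]

```text
clock: 16.48
position: [0.5995, -0.0519, 0.4576]
ee_rot: [-0.001, 0.064, 0.998, -0.0]
contact_force: [-0.2, 0.1, -0.7]
width: 0.0208
gripper_force: 25.5
```

```bash
python3 - <<'E'
from h import *
a,st=snap('wrist','w8.png');b,_=snap('top','t8.png')
print(st['position'],st['ee_rot'],st['gripper_force'])
cv2.imwrite('pics/c8.png',cv2.resize(np.hstack([a,b])[:,:,::-1],(800,300)))
E
```

```text
[ 0.59948923 -0.05185294  0.45761504] [-7.10262398e-04  6.44277983e-02  9.97922000e-01 -4.85234899e-04] 25.453511774539948
```

View pics/c8.png

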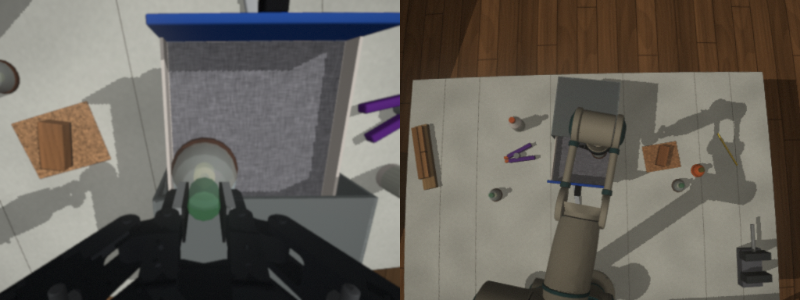

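The dome is held upright above the right side of the tray, and the bench in the top view shows no fourth dome. Checking tray edges in this view before lowering.

```bash
python3 - <<'E'
from h import *
st=dict(position=[ 0.59948923,-0.05185294,0.45761504],ee_rot=[-7.1e-4,.0644278,.997922,-4.85e-4])
k=1/.78125
for nm,uv,z in(('wallR top front',(163,40),.142),('wallL top front',(357,40),.142),('wallL top back',(333,195),.142),('panel inner top L',(388,38),.199),('panel inner top R',(150,38),.199),('roof edge R',(155,197),.206),('roof edge L',(342,176),.206)):
    p=plane('wrist',np.array(uv)*k,z,st); d=p[:2]-[.588,.016]; print(nm,p.round(3),'tray',(d@[.992,-.123]).round(3),(d@[.123,.992]).round(3))
E
```

```text
wallR top front [ 0.471 -0.083  0.142] tray -0.104 -0.112
wallL top front [0.5   0.142 0.142] tray -0.103 0.114
wallL top back [0.7   0.121 0.142] tray 0.098 0.118
panel inner top L [0.507 0.134 0.199] tray -0.095 0.107
panel inner top R [ 0.479 -0.086  0.199] tray -0.096 -0.115
roof edge R [ 0.638 -0.111  0.206] tray 0.065 -0.12
roof edge L [0.639 0.093 0.206] tray 0.041 0.083
```

carry_out:
  linear:
    - [0,0,-0.05]
    - [0,0,-0.05]
    - [0,0,-0.05]
    - [0,0,-0.04]
    - [0,0,-0.02]
    - [0,0,-0.015]
    - [0,0,0]
    - [0,0,0]
  angular:
    - [0,0,0]
    - [0,0,0]
    - [0,0,0]
    - [0,0,0]
    - [0,0,0]
    - [0,0,0]
    - [0,0,0]
    - [0,0,0]
  hand: [0,0,0,0,0,0,0,0]

```text
clock: 17.25
position: [0.6004, -0.0516, 0.3461]
ee_rot: [0.001, 0.064, 0.998, -0.0]
contact_force: [0.1, -0.4, -1.5]
width: 0.0206
gripper_force: 25.4
```

carry_out:
  linear:
    - [0,0,-0.008]
    - [0,0,-0.006]
    - [0,0,-0.002]
    - [0,0,0]
    - [0,0,0]
  angular:
    - [0,0,0]
    - [0,0,0]
    - [0,0,0]
    - [0,0,0]
    - [0,0,0]
  hand: [0,0,0,0,0]

```text
clock: 17.67
position: [0.6005, -0.051, 0.3385]
ee_rot: [0.001, 0.064, 0.998, -0.0]
contact_force: [-0.7, 0.9, 4.8]
width: 0.0207
gripper_force: 25.9
```

carry_out:
  linear:
    - [0,0,0]
    - [0,0,0]
    - [0,0,0]
    - [0,0,0.03]
    - [0,0,0.05]
    - [0,0,0.06]
    - [0,0,0.07]
    - [0,0,0.02]
  angular:
    - [0,0,0]
    - [0,0,0]
    - [0,0,0]
    - [0,0,0]
    - [0,0,0]
    - [0,0,0]
    - [0,0,0]
    - [0,0,0]
  hand: [0.6,0.6,0.6,0.6,0.6,0.6,0.6,0.6]

```text
clock: 18.33
position: [0.6008, -0.0512, 0.4575]
ee_rot: [0.004, 0.064, 0.998, -0.001]
contact_force: [0.9, -1.0, 1.7]
width: 0.051
gripper_force: 0.0
```

carry_out:
  linear:
    - [-0.027,-0.07,0]
    - [-0.027,-0.07,0]
    - [-0.027,-0.07,0]
    - [-0.027,-0.07,0]
    - [-0.027,-0.07,0]
    - [-0.027,-0.07,0]
    - [-0.027,-0.07,0]
    - [-0.027,-0.07,0]
  angular:
    - [0,0,0]
    - [0,0,0]
    - [0,0,0]
    - [0,0,0]
    - [0,0,0]
    - [0,0,0]
    - [0,0,0]
    - [0,0,0]
  hand: [0.8,0.8,0.8,0.8,0.8,0.8,0.8,0.8]

```text
clock: 19.0
position: [0.4911, -0.3326, 0.4517]
ee_rot: [-0.0, 0.064, 0.998, 0.0]
contact_force: [0.7, -0.9, 0.4]
width: 0.068
gripper_force: 0.0
```

carry_out:
  linear:
    - [-0.027,-0.07,0]
    - [-0.027,-0.07,0]
    - [0,0,-0.07]
    - [0,0,-0.07]
    - [0,0,-0.07]
    - [0,0,-0.06]
    - [0,0,0]
    - [0,0,0]
  angular:
    - [0,0,0]
    - [0,0,0]
    - [0,0,0]
    - [0,0,0]
    - [0,0,0]
    - [0,0,0]
    - [0,0,0]
    - [0,0,0]
  hand: [0.8,0.8,0.8,0.8,0.8,0.8,0.8,0.8]

```text
clock: 19.67
position: [0.4648, -0.4008, 0.3156]
ee_rot: [-0.002, 0.064, 0.998, 0.002]
contact_force: [0.4, -0.0, 0.5]
width: 0.0684
gripper_force: 0.0
```

```bash
python3 wk.py 9; python3 - <<'E'
from h import *
b,_=snap('top','t9.png')
g=np.clip(cv2.resize(b[130:260,180:310],None,fx=3,fy=3).astype(float)*1.6,0,255).astype(np.uint8)
cv2.imwrite('pics/c9.png',g[:,:,::-1])
for s,c in blobs(b,(55,45,30),(100,255,255),12)[0]:print('top',c,plane('top',c,.066).round(3),plane('top',c,.181).round(3))
E
```

```text
19.6667 [ 0.4648 -0.4008  0.3156]
[245, 195, 24, 21, 351] [256.8, 204.7] [ 0.466  -0.4031  0.064 ] [ 0.0013 -0.0023]
top [254.2, 194.6] [ 0.615 -0.05   0.066] [ 0.601 -0.051  0.181]
top [395.0, 215.8] [ 0.533 -0.525  0.066] [ 0.526 -0.483  0.181]
top [388.7, 230.6] [ 0.483 -0.501  0.066] [ 0.481 -0.461  0.181]
top [116.2, 249.4] [0.44  0.417 0.066] [0.441 0.374 0.181]
top [420.0, 262.7] [ 0.373 -0.602  0.066] [ 0.38  -0.553  0.181]
top [226.8, 327.8] [0.178 0.048 0.066] [0.203 0.039 0.181]
top [337.4, 361.1] [ 0.062 -0.31   0.066] [ 0.097 -0.288  0.181]
top [237.1, 381.8] [0.004 0.018 0.066] [0.045 0.011 0.181]
```

carry_out:
  linear:
    - [0,-0.003,-0.05]
    - [0,0,-0.05]
    - [0,0,-0.03]
    - [0,0,-0.02]
    - [0,0,0]
    - [0,0,0]
  angular:
    - [0,0,0]
    - [0,0,0]
    - [0,0,0]
    - [0,0,0]
    - [0,0,0]
    - [0,0,0]
  hand: [0.8,0.8,0.8,0.8,0.8,0.8]
  force: 25

```text
clock: 20.27
position: [0.4658, -0.4031, 0.2437]
ee_rot: [0.001, 0.064, 0.998, -0.001]
contact_force: [-0.0, -1.0, 0.3]
width: 0.0683
gripper_force: 0.0
```

```bash
python3 wk.py 10
```

```text
20.2667 [ 0.4658 -0.4031  0.2437]
[243, 226, 35, 28, 759] [260.7, 239.2] [ 0.4648 -0.403   0.064 ] [-0.001   0.0001]
[117, 340, 26, 22, 373] [130.5, 350.8] [ 0.5344 -0.499   0.064 ] [ 0.0686 -0.0959]
```

carry_out:
  linear:
    - [-0.002,0,-0.025]
    - [0,0,-0.015]
    - [0,0,0]
    - [0,0,0]
    - [0,0,0]
    - [0,0,0]
    - [0,0,0]
    - [0,0,0]
  angular:
    - [0,0,0]
    - [0,0,0]
    - [0,0,0]
    - [0,0,0]
    - [0,0,0]
    - [0,0,0]
    - [0,0,0]
    - [0,0,0]
  hand: [0.8,0.8,0.8,0,0,0,0,0]

```text
clock: 20.98
position: [0.4643, -0.4028, 0.2229]
ee_rot: [0.0, 0.064, 0.998, -0.0]
contact_force: [-0.7, -0.7, 2.0]
width: 0.0211
gripper_force: 25.5
```

carry_out:
  linear:
    - [0,0,0]
    - [0,0,0.02]
    - [0,0,0.04]
    - [0,0,0.07]
    - [0,0,0.07]
    - [0,0,0.07]
    - [0,0,0.07]
    - [0,0,0.07]
  angular:
    - [0,0,0]
    - [0,0,0]
    - [0,0,0]
    - [0,0,0]
    - [0,0,0]
    - [0,0,0]
    - [0,0,0]
    - [0,0,0]
  hand: [0,0,0,0,0,0,0,0]

```text
clock: 21.65
position: [0.4637, -0.402, 0.4294]
ee_rot: [-0.0, 0.064, 0.998, 0.0]
contact_force: [0.6, 0.2, -1.2]
width: 0.0207
gripper_force: 25.3
```

carry_out:
  linear:
    - [0,0,0.065]
    - [0.015,0.05,0.005]
    - [0.0234,0.0738,0]
    - [0.0234,0.0738,0]
    - [0.0234,0.0738,0]
    - [0.0234,0.0738,0]
    - [0.0234,0.0738,0]
    - [0.0234,0.0738,0]
  angular:
    - [0,0,0]
    - [0,0,0]
    - [0,0,0]
    - [0,0,0]
    - [0,0,0]
    - [0,0,0]
    - [0,0,0]
    - [0,0,0]
  hand: [0,0,0,0,0,0,0,0]

```text
clock: 22.32
position: [0.5416, -0.1542, 0.4626]
ee_rot: [-0.0, 0.064, 0.998, 0.0]
contact_force: [0.6, -0.1, -1.6]
width: 0.0209
gripper_force: 25.3
```

carry_out:
  linear:
    - [0.0234,0.0738,0]
    - [0.0234,0.0738,0]
    - [0.0234,0.0738,0]
    - [0.0234,0.0738,0]
    - [0.0234,0.0738,0]
    - [0.0234,0.0738,0]
    - [0.008,0.024,0]
    - [0,0,0]
  angular:
    - [0,0,0]
    - [0,0,0]
    - [0,0,0]
    - [0,0,0]
    - [0,0,0]
    - [0,0,0]
    - [0,0,0]
    - [0,0,0]
  hand: [0,0,0,0,0,0,0,0]

```text
clock: 22.98
position: [0.6164, 0.0806, 0.4619]
ee_rot: [-0.0, 0.062, 0.998, 0.001]
contact_force: [-0.1, -0.4, -1.5]
width: 0.0208
gripper_force: 25.3
```

carry_out:
  linear:
    - [0,0,-0.05]
    - [0,0,-0.05]
    - [0,0,-0.04]
    - [0,0,-0.03]
    - [0,0,-0.02]
    - [0,0,0]
    - [0,0,0]
  angular:
    - [0,0,0]
    - [0,0,0]
    - [0,0,0]
    - [0,0,0]
    - [0,0,0]
    - [0,0,0]
    - [0,0,0]
  hand: [0,0,0,0,0,0,0]

```text
clock: 23.57
position: [0.6159, 0.0763, 0.3674]
ee_rot: [-0.0, 0.065, 0.998, -0.0]
contact_force: [0.5, 0.3, -0.6]
width: 0.0211
gripper_force: 25.3
```

Place at TCP z ≈ 0.338: 29 mm more.

carry_out:
  linear:
    - [0,0,-0.02]
    - [0,0,-0.02]
    - [0,0,-0.01]
    - [0,0,-0.006]
    - [0,0,-0.003]
    - [0,0,0]
    - [0,0,0]
    - [0,0,0]
  angular:
    - [0,0,0]
    - [0,0,0]
    - [0,0,0]
    - [0,0,0]
    - [0,0,0]
    - [0,0,0]
    - [0,0,0]
    - [0,0,0]
  hand: [0,0,0,0,0,0,0,0]

```text
clock: 24.23
position: [0.6162, 0.0773, 0.3379]
ee_rot: [0.0, 0.064, 0.998, 0.0]
contact_force: [0.2, 0.3, 0.1]
width: 0.0212
gripper_force: 25.4
```

carry_out:
  linear:
    - [0,0,0]
    - [0,0,0]
    - [0,0,0]
    - [0,0,0.03]
    - [0,0,0.05]
    - [0,0,0.06]
    - [0,0,0.07]
    - [0,0,0.02]
  angular:
    - [0,0,0]
    - [0,0,0]
    - [0,0,0]
    - [0,0,0]
    - [0,0,0]
    - [0,0,0]
    - [0,0,0]
    - [0,0,0]
  hand: [0.6,0.6,0.6,0.6,0.6,0.6,0.6,0.6]

```text
clock: 24.9
position: [0.6167, 0.0773, 0.4586]
ee_rot: [0.005, 0.064, 0.998, 0.0]
contact_force: [1.2, 0.8, 1.2]
width: 0.0509
gripper_force: 0.0
```

carry_out:
  linear:
    - [-0.0354,0.0678,0]
    - [-0.0354,0.0678,0]
    - [-0.0354,0.0678,0]
    - [-0.0354,0.0678,0]
    - [-0.0354,0.0678,0]
    - [-0.0354,0.0678,0]
    - [-0.0354,0.0678,0]
    - [-0.0354,0.0678,0]
  angular:
    - [0,0,0]
    - [0,0,0]
    - [0,0,0]
    - [0,0,0]
    - [0,0,0]
    - [0,0,0]
    - [0,0,0]
    - [0,0,0]
  hand: [0.8,0.8,0.8,0.8,0.8,0.8,0.8,0.8]

```text
clock: 25.57
position: [0.4732, 0.3498, 0.4526]
ee_rot: [0.0, 0.064, 0.998, 0.0]
contact_force: [1.3, 0.3, 0.2]
width: 0.0683
gripper_force: 0.0
```

carry_out:
  linear:
    - [-0.0354,0.0678,0]
    - [-0.0354,0.0678,0]
    - [0,0,-0.07]
    - [0,0,-0.07]
    - [0,0,-0.07]
    - [0,0,-0.06]
    - [0,0,0]
    - [0,0,0]
  angular:
    - [0,0,0]
    - [0,0,0]
    - [0,0,0]
    - [0,0,0]
    - [0,0,0]
    - [0,0,0]
    - [0,0,0]
    - [0,0,0]
  hand: [0.8,0.8,0.8,0.8,0.8,0.8,0.8,0.8]

```text
clock: 26.23
position: [0.4387, 0.416, 0.3164]
ee_rot: [-0.001, 0.064, 0.998, -0.001]
contact_force: [0.1, -0.1, 0.1]
width: 0.0684
gripper_force: 0.0
```

```bash
python3 wk.py 11; python3 - <<'E'
from h import *
b,_=snap('top','t11.png')
cv2.imwrite('pics/c11.png',np.clip(cv2.resize(b,(640,480)).astype(float)*1.5,0,255).astype(np.uint8)[:,:,::-1])
E
```

```text
26.2333 [0.4387 0.416  0.3164]
[252, 194, 24, 22, 387] [264.0, 204.7] [0.441  0.4181 0.064 ] [0.0023 0.0021]
```

View pics/c11.png

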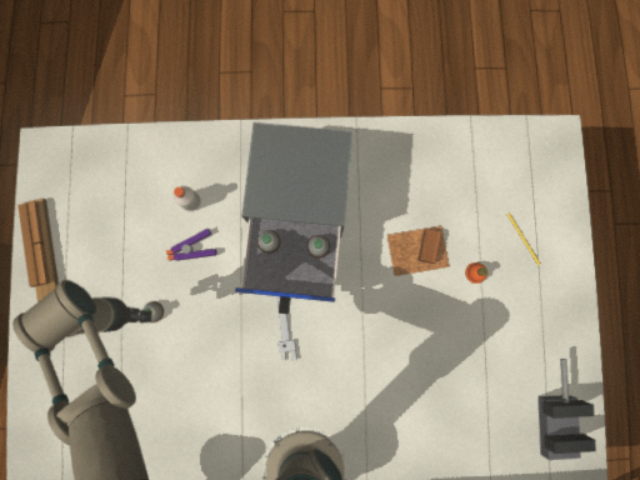

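The top view shows two domes upright in the drawer at (268,240) and (318,243) and no fourth dome. The block, at (431,245), sits right of the mat's centre, so I'll measure it after this dome.

carry_out:
  linear:
    - [0.003,0.003,-0.05]
    - [0,0,-0.05]
    - [0,0,-0.03]
    - [0,0,-0.015]
    - [0,0,0]
    - [0,0,0]
  angular:
    - [0,0,0]
    - [0,0,0]
    - [0,0,0]
    - [0,0,0]
    - [0,0,0]
    - [0,0,0]
  hand: [0.8,0.8,0.8,0.8,0.8,0.8]
  force: 25

```text
clock: 26.83
position: [0.4413, 0.4182, 0.247]
ee_rot: [0.001, 0.064, 0.998, 0.001]
contact_force: [-0.8, -0.1, 0.1]
width: 0.0687
gripper_force: 0.0
```

```bash
python3 wk.py 12; python3 - <<'E'
from h import *
b=cv2.imread('pics/t11.png')[:,:,::-1]
h=cv2.cvtColor(b,cv2.COLOR_RGB2HSV)
r=h[170:230,300:370]; 
g=np.clip(cv2.resize(b[165:230,300:380],None,fx=5,fy=5,interpolation=2).astype(float)*1.5,0,255).astype(np.uint8);cv2.imwrite('pics/c12.png',g[:,:,::-1])
print([h[v,u].tolist() for u,v in((345,196),(342,203),(322,200),(330,210))])
u=[[336.5,205],[341,182],[355,185],[351,209]]
for q in u:print(plane('top',q,.036).round(3))
E
```

```text
26.8333 [0.4413 0.4182 0.247 ]
[242, 221, 35, 29, 772] [259.1, 236.0] [0.4399 0.4181 0.064 ] [-0.0015 -0.0001]
[[13, 149, 94], [12, 137, 95], [14, 140, 104], [13, 135, 117]]
[ 0.576 -0.333  0.036]
[ 0.656 -0.353  0.036]
[ 0.645 -0.401  0.036]
[ 0.561 -0.383  0.036]
```

View pics/c12.png

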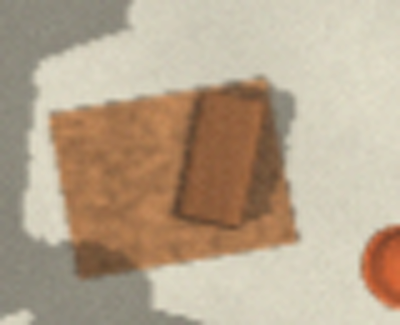

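The block was nudged but still lies flat on the mat, about (18,-34) mm from its centre and well inside the limits. Grasping the third dome.

carry_out:
  linear:
    - [-0.002,0,-0.025]
    - [0,0,-0.022]
    - [0,0,0]
    - [0,0,0]
    - [0,0,0]
    - [0,0,0]
    - [0,0,0]
    - [0,0,0]
  angular:
    - [0,0,0]
    - [0,0,0]
    - [0,0,0]
    - [0,0,0]
    - [0,0,0]
    - [0,0,0]
    - [0,0,0]
    - [0,0,0]
  hand: [0.8,0.8,0.8,0,0,0,0,0]

```text
clock: 27.55
position: [0.4398, 0.4178, 0.2224]
ee_rot: [0.0, 0.064, 0.998, 0.0]
contact_force: [-0.9, -0.7, 2.6]
width: 0.0211
gripper_force: 25.0
```

carry_out:
  linear:
    - [0,0,0]
    - [0,0,0.02]
    - [0,0,0.04]
    - [0,0,0.07]
    - [0,0,0.07]
    - [0,0,0.07]
    - [0,0,0.07]
    - [0,0,0.07]
  angular:
    - [0,0,0]
    - [0,0,0]
    - [0,0,0]
    - [0,0,0]
    - [0,0,0]
    - [0,0,0]
    - [0,0,0]
    - [0,0,0]
  hand: [0,0,0,0,0,0,0,0]

```text
clock: 28.22
position: [0.439, 0.4174, 0.4288]
ee_rot: [-0.0, 0.064, 0.998, -0.0]
contact_force: [0.4, -0.5, -1.2]
width: 0.0207
gripper_force: 24.8
```

carry_out:
  linear:
    - [0,0,0.065]
    - [0.013,-0.05,0.005]
    - [0.019,-0.075,0]
    - [0.019,-0.075,0]
    - [0.019,-0.075,0]
    - [0.019,-0.075,0]
    - [0.019,-0.075,0]
    - [0.019,-0.075,0]
  angular:
    - [0,0,0]
    - [0,0,0]
    - [0,0,0]
    - [0,0,0]
    - [0,0,0]
    - [0,0,0]
    - [0,0,0]
    - [0,0,0]
  hand: [0,0,0,0,0,0,0,0]

```text
clock: 28.88
position: [0.5026, 0.1659, 0.4621]
ee_rot: [-0.0, 0.064, 0.998, 0.0]
contact_force: [1.0, -0.0, -1.7]
width: 0.0209
gripper_force: 24.9
```

carry_out:
  linear:
    - [0.019,-0.075,0]
    - [0.019,-0.075,0]
    - [0.019,-0.075,0]
    - [0.014,-0.053,0]
    - [0,0,0]
    - [0,0,-0.04]
    - [0,0,-0.05]
    - [0,0,0]
  angular:
    - [0,0,0]
    - [0,0,0]
    - [0,0,0]
    - [0,0,0]
    - [0,0,0]
    - [0,0,0]
    - [0,0,0]
    - [0,0,0]
  hand: [0,0,0,0,0,0,0,0]

```text
clock: 29.55
position: [0.5367, 0.029, 0.4126]
ee_rot: [-0.005, 0.064, 0.998, 0.0]
contact_force: [-1.6, -0.5, -2.3]
width: 0.0206
gripper_force: 25.0
```

```bash
python3 - <<'E'
from h import *
a,st=snap('wrist','w13.png');print(st['position'],st['ee_rot'],st['gripper_force'])
E
```

```text
[0.53670826 0.02897402 0.41260536] [-4.86003864e-03  6.43930625e-02  9.97912706e-01  3.80000282e-04] 25.01054137945175
```

View pics/w13.png

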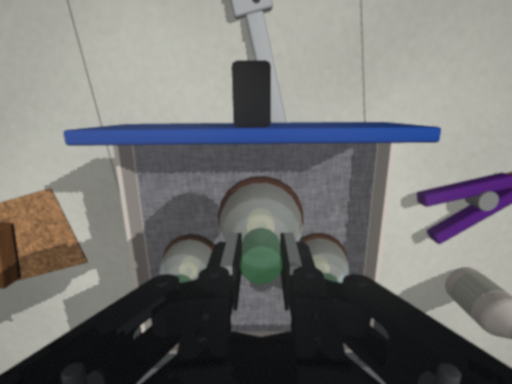

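The dome is centred in front of the other two, with clearance to the front panel. Lowering it.

carry_out:
  linear:
    - [0,0,-0.04]
    - [0,0,-0.04]
    - [0,0,-0.03]
    - [0,0,-0.02]
    - [0,0,-0.01]
    - [0,0,0]
    - [0,0,0]
    - [0,0,0]
  angular:
    - [0,0,0]
    - [0,0,0]
    - [0,0,0]
    - [0,0,0]
    - [0,0,0]
    - [0,0,0]
    - [0,0,0]
    - [0,0,0]
  hand: [0,0,0,0,0,0,0,0]

```text
clock: 30.27
position: [0.5391, 0.0288, 0.348]
ee_rot: [0.001, 0.064, 0.998, 0.0]
contact_force: [0.7, 1.1, -1.7]
width: 0.0207
gripper_force: 25.1
```

carry_out:
  linear:
    - [0,0,-0.01]
    - [0,0,-0.007]
    - [0,0,-0.004]
    - [0,0,0]
    - [0,0,0]
  angular:
    - [0,0,0]
    - [0,0,0]
    - [0,0,0]
    - [0,0,0]
    - [0,0,0]
  hand: [0,0,0,0,0]

```text
clock: 30.68
position: [0.5389, 0.0285, 0.3373]
ee_rot: [0.001, 0.064, 0.998, -0.0]
contact_force: [-0.1, -0.3, 4.9]
width: 0.0207
gripper_force: 25.5
```

carry_out:
  linear:
    - [0,0,0]
    - [0,0,0]
    - [0,0,0]
    - [0,0,0.03]
    - [0,0,0.05]
    - [0,0,0.06]
    - [0,0,0.07]
    - [0,0,0.02]
  angular:
    - [0,0,0]
    - [0,0,0]
    - [0,0,0]
    - [0,0,0]
    - [0,0,0]
    - [0,0,0]
    - [0,0,0]
    - [0,0,0]
  hand: [0.55,0.55,0.55,0.55,0.55,0.55,0.55,0.55]

```text
clock: 31.35
position: [0.5394, 0.0287, 0.4561]
ee_rot: [0.004, 0.064, 0.998, 0.0]
contact_force: [0.6, 0.5, 0.6]
width: 0.0467
gripper_force: 0.0
```

```bash
python3 - <<'E'
from h import *
w,st=snap('wrist','w14.png')
for s,c in blobs(w,(60,50,20),(95,255,255),100)[0]:
    p=plane('wrist',c,.181,st);d=p[:2]-[.588,.016];print(s,c,p.round(3),'tray',(d@[.992,-.123]).round(3),(d@[.123,.992]).round(3))
E
```

```text
[249, 177, 23, 26, 472] [260.0, 189.9] [0.538 0.029 0.181] tray -0.051 0.007
```

View pics/w14.png

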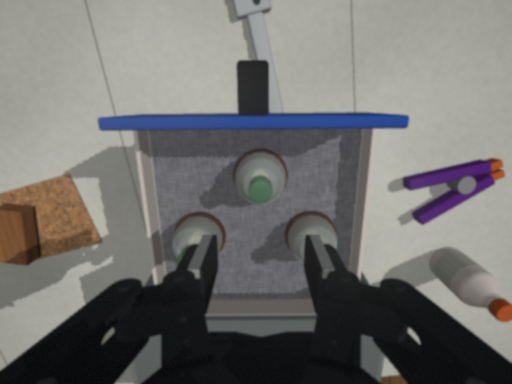

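carry_out:
  linear:
    - [-0.066,0.004,0]
    - [-0.066,0.004,0]
    - [-0.065,0.005,0]
    - [0,0,0]
    - [0,0,-0.05]
    - [0,0,-0.05]
    - [0,0,0]
    - [0,0,0]
  angular:
    - [0,0,0]
    - [0,0,0]
    - [0,0,0]
    - [0,0,0]
    - [0,0,0]
    - [0,0,0]
    - [0,0,0]
    - [0,0,0]
  hand: [1,1,1,1,1,1,1,1]

```text
clock: 32.07
position: [0.4396, 0.0352, 0.3997]
ee_rot: [-0.002, 0.064, 0.998, 0.0]
contact_force: [0.9, -0.2, 0.3]
width: 0.0854
gripper_force: 0.0
```

All three domes stand upright in the drawer (knob (260,190), and feet at (198,240) and (311,238)). Gripping the tab.

carry_out:
  linear:
    - [0.002,0,-0.05]
    - [0,0,-0.05]
    - [0,0,-0.028]
    - [0,0,0]
    - [0,0,0]
    - [0,0,0]
    - [0,0,0]
    - [0,0,0]
  angular:
    - [0,0,0]
    - [0,0,0]
    - [0,0,0]
    - [0,0,0]
    - [0,0,0]
    - [0,0,0]
    - [0,0,0]
    - [0,0,0]
  hand: [1,1,1,1,0,0,0,0]
  force: 40

```text
clock: 32.73
position: [0.4417, 0.0352, 0.3385]
ee_rot: [0.001, 0.064, 0.998, 0.0]
contact_force: [0.5, -0.1, 0.9]
width: 0.039
gripper_force: 0.0
```

carry_out:
  linear:
    - [0,0,0]
    - [0,0,0]
    - [0.008,-0.001,0]
    - [0.016,-0.002,0]
    - [0.024,-0.003,0]
    - [0.024,-0.003,0]
    - [0.024,-0.003,0]
    - [0.024,-0.003,0]
  angular:
    - [0,0,0]
    - [0,0,0]
    - [0,0,0]
    - [0,0,0]
    - [0,0,0]
    - [0,0,0]
    - [0,0,0]
    - [0,0,0]
  hand: [0,0,0,0,0,0,0,0]

```text
clock: 33.4
position: [0.5015, 0.0279, 0.3382]
ee_rot: [0.0, 0.064, 0.998, 0.0]
contact_force: [-1.6, 1.3, 7.2]
width: 0.0236
gripper_force: 40.0
```

carry_out:
  linear:
    - [0.024,-0.003,0]
    - [0.024,-0.003,0]
    - [0.024,-0.003,0]
    - [0.024,-0.003,0]
    - [0.024,-0.003,0]
    - [0.024,-0.003,0]
    - [0.024,-0.003,0]
    - [0.016,-0.002,0]
  angular:
    - [0,0,0]
    - [0,0,0]
    - [0,0,0]
    - [0,0,0]
    - [0,0,0]
    - [0,0,0]
    - [0,0,0]
    - [0,0,0]
  hand: [0,0,0,0,0,0,0,0]

```text
clock: 34.07
position: [0.5942, 0.0165, 0.3383]
ee_rot: [0.001, 0.064, 0.998, 0.001]
contact_force: [-1.7, 2.5, 6.3]
width: 0.0236
gripper_force: 39.9
```

carry_out:
  linear:
    - [0.008,-0.001,0]
    - [0.008,-0.001,0]
    - [0.006,-0.0007,0]
    - [0.004,-0.0005,0]
    - [0,0,0]
    - [0,0,0]
  angular:
    - [0,0,0]
    - [0,0,0]
    - [0,0,0]
    - [0,0,0]
    - [0,0,0]
    - [0,0,0]
  hand: [0,0,0,0,0,0]

```text
clock: 34.57
position: [0.6067, 0.015, 0.3383]
ee_rot: [0.001, 0.064, 0.998, 0.001]
contact_force: [0.5, 2.0, 5.8]
width: 0.0236
gripper_force: 39.8
```

carry_out:
  linear:
    - [0.004,-0.0005,0]
    - [0.004,-0.0005,0]
    - [0.004,-0.0005,0]
    - [0,0,0]
    - [0,0,0]
    - [0,0,0]
  angular:
    - [0,0,0]
    - [0,0,0]
    - [0,0,0]
    - [0,0,0]
    - [0,0,0]
    - [0,0,0]
  hand: [0,0,0,0,0,0]

```text
clock: 35.07
position: [0.6123, 0.0143, 0.3383]
ee_rot: [0.001, 0.064, 0.998, 0.001]
contact_force: [0.2, 2.5, 5.6]
width: 0.0234
gripper_force: 40.0
```

No stop felt yet; continuing gently.

carry_out:
  linear:
    - [0.004,-0.0005,0]
    - [0.004,-0.0005,0]
    - [0.004,-0.0005,0]
    - [0,0,0]
    - [0,0,0]
  angular:
    - [0,0,0]
    - [0,0,0]
    - [0,0,0]
    - [0,0,0]
    - [0,0,0]
  hand: [0,0,0,0,0]

```text
clock: 35.48
position: [0.6144, 0.0141, 0.3382]
ee_rot: [-0.005, 0.064, 0.998, 0.001]
contact_force: [-13.0, 3.0, 13.0]
width: 0.0234
gripper_force: 41.2
```

carry_out:
  linear:
    - [0.004,-0.0005,0]
    - [0.004,-0.0005,0]
    - [0,0,0]
    - [0,0,0]
    - [0,0,0]
  angular:
    - [0,0,0]
    - [0,0,0]
    - [0,0,0]
    - [0,0,0]
    - [0,0,0]
  hand: [0,0,0,0,0]

```text
clock: 35.9
position: [0.6158, 0.014, 0.3381]
ee_rot: [-0.009, 0.064, 0.998, 0.001]
contact_force: [-21.0, 4.7, 18.1]
width: 0.0235
gripper_force: 42.0
```

The drawer is at its stop. Releasing, rising and moving aside.

carry_out:
  linear:
    - [0,0,0]
    - [0,0,0]
    - [0,0,0]
    - [0,0,0]
    - [0,0,0.06]
    - [0,0,0.07]
    - [0,0,0.07]
    - [0,0,0]
  angular:
    - [0,0,0]
    - [0,0,0]
    - [0,0,0]
    - [0,0,0]
    - [0,0,0]
    - [0,0,0]
    - [0,0,0]
    - [0,0,0]
  hand: [1,1,1,1,1,1,1,1]

```text
clock: 36.57
position: [0.6238, 0.0123, 0.4447]
ee_rot: [0.007, 0.064, 0.998, -0.0]
contact_force: [0.2, 0.2, 1.1]
width: 0.0856
gripper_force: 0.0
```

carry_out:
  linear:
    - [-0.05,0.06,0]
    - [-0.05,0.06,0]
    - [-0.05,0.06,0]
    - [-0.05,0.06,0]
    - [-0.05,0.06,0]
    - [-0.05,0.06,0]
    - [-0.05,0.06,0]
    - [0,0,0]
  angular:
    - [0,0,0]
    - [0,0,0]
    - [0,0,0]
    - [0,0,0]
    - [0,0,0]
    - [0,0,0]
    - [0,0,0]
    - [0,0,0]
  hand: [1,1,1,1,1,1,1,1]

```text
clock: 37.23
position: [0.4429, 0.2265, 0.4372]
ee_rot: [-0.002, 0.061, 0.998, 0.002]
contact_force: [-0.2, 0.5, 0.3]
width: 0.0856
gripper_force: 0.0
```

```bash
python3 - <<'E'
from h import *
a,st=snap('scene','s15.png');print(st['clock'],st['contact_force'])
g=np.vstack([cv2.resize(a[140:205,185:300],(460,260),interpolation=2),cv2.resize(cv2.imread('pics/s0.png')[140:205,185:300,::-1],(460,260),interpolation=2)])
m=cv2.resize(a[165:245,310:410],(325,260));g=np.hstack([g,np.vstack([m,0*m])])
cv2.imwrite('pics/c15.png',g[:,:,::-1])
E
```

```text
37.2333 [-0.20483675  0.4900202   0.34820431]
```

View pics/c15.png

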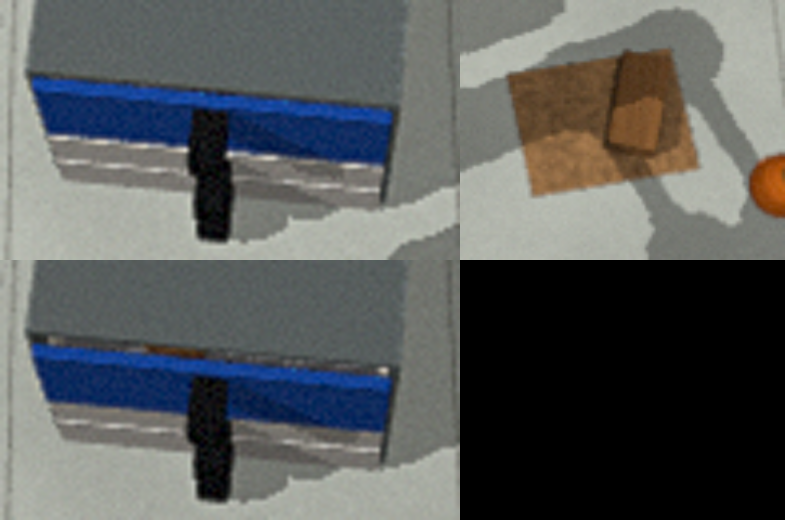

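The drawer front sits flush against the shell with no gap, unlike the start view below it. The block lies flat on the mat. Handing in.

```bash
python3 -c "
from rig import manip
print(manip.sign_off())"
```

```text
the job is handed in; nothing more can be done
None
```

The job is handed in (no verdict was returned): the oak block lies flat on the cork mat, all three green-knobbed domes I found on the bench were seen upright in the top drawer just before I pushed it gently shut, and the clamp, spanner and glue bottle were left where they were.

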